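# Slide a loaded carrier tray home in a cassette reader

### The arm

A 6-joint arm with a two-finger parallel gripper is mounted at the origin on the work surface. World frame = base frame: x ahead of the robot, y to its left, z up, the work surface at z = 0. Lengths are in m, angles in rad, forces in N, time in s.
With the tool pointing down it reaches from about 0.35 to 0.975 m from the base axis. Payload 4.9 kg.
Tool frame: the origin (TCP) lies between the finger pads; the fingertips stand 25 mm ahead of it and the grasp point (between the pads) lies 6 mm ahead of it; z points along the fingers, y is the line along which they close (so a half turn about z gives the same grasp; the last joint's range is limited). The gripper opens to 85 mm and grips with 20 to 120 N. Pads are 22 mm wide; open, the fingers measure 114 mm over their backs; the gripper's body (76 mm by 85 mm) begins 54 mm behind the grasp point. The pads swing forward as they close: fully open they stand 13 mm farther back than shut.
Start: joints at [1.197, 0.053, 1.613, -0, 1.476, -0.119], TCP at [0.158, 0.605, 0.23] pointing down, gripper open.
Joint ranges: [-3.01, 3.01], [-1.01, 2.22], [0.06, 2.58], [-1.02, 4.17], [0.09, 2.62], [-3.14, 3.14]. Speed limits (rad/s): [2.57, 2.57, 3.14, 3.14, 3.14, 3.14].

### API

Orientations are given as a unit quaternion [w, x, y, z].
In Python, from plant import manip gives the robot as it stands.
- The arm moves only by the shell command python3 -m inch 'ROWS'. ROWS is JSON, a list of rows, each a list of 3 entries, a list of its own where there are three numbers: the shift along the tool's x, y, z in m, then the turn, a rotation vector about the tool's x, y, z in rad, then the opening, from 0 (shut) to 1 (fully open). A call has 1 to 8 rows; each row shifts and turns the commanded pose from where the row before left it, along the tool's axes as they then stand; what a row does not reach is not made up. A row lasts 1/10 s, in which the tool goes at most 50 mm and 8.59 degrees, less where a joint would pass 70% of its speed; a pose out of reach is approached as far as the arm can. A call with a gripper value outside its range is refused whole. The fingers move at their own pace and stop on an object; the grip force is fixed at half the most. Time passes only in rows, so rows that do not move let the fingers close. It gives the time, the measured TCP pose, the force, the opening and the grip force at its end, in the units of the state.
- manip.state(): the state, without advancing time (a new reading comes with each control period).
- manip.grab_frame(name): name is "side" or "top" or "wrist"; returns (picture, depth): 480x640x3 uint8, red, green, blue; 480x640 float32, m along the optical axis (not along the pixel's ray), 0 where there is no reading.
- manip.camera_params(name): a dict with "camera_matrix" (3x3 intrinsics, pixels), "k1" (the pictures are not rectified: a ray, as slopes to the right and down, at radius r is drawn at 1 + k1 r^2 times it, then the intrinsics apply), "rvec" (rotation vector, rad) and "tvec" (3), from world to camera coordinates, as OpenCV has them. Camera axes: x right, y down, z forward; pixel columns grow to the right and rows downward; lengths in m; the calibration is good to about 2 mm. A picture is of the moment at which its call begins: read the wrist's pose just before it. camera_params takes no time and is no camera call; for the wrist camera it gives the pose at the moment of the call.
- manip.job_done(): hands the job in; it is judged then, once.
Trained networks look in the newest picture that a camera, given by its name, has taken for a name from the list of things; names that differ only in an ending like _2 or _b are one class to them, and where a whole thing is asked for, a point or a joint stands for the part that bears it (a point fixed in the world has none). Each returns a list of dicts, best first, with "score" (0 to 1); they miss things now and then, are a little off and sometimes report something else, mostly with a low value. They report only what shows in the picture. A call takes as long as a camera call.
- manip.look_for(camera, label): "point" ([x, y, z] in m, in world coordinates, good to about 4 mm: the middle of the surface that is visible of it).
The state is a dict: "time": time; "joint_pos": joint angles; "joint_vel": joint speeds; "joint_efforts": joint torques, N m; "tool_pos": TCP position; "tool_rot": TCP orientation; "contact_force": force on the tool from outside, world axes, zero at the start; "ft_torque": the same for the moment, N m; "gripper_width": opening from 0.0 (shut) to 1.0 (fully open); "grasp_force": force on a finger pad.
Only numpy, scipy, OpenCV 4.12 (cv2) and the standard library are available. Lean on these libraries where they do the work, as an engineer would, in place of code of your own. Each camera call takes 0.05 s, during which the arm holds its last target. There are 200 camera calls.

### The job

The grey carrier tray on the pad is loaded with a test cassette: slide it, white-bar end first, into the bay under the reader's nose and press it past the click until it is fully home against the stop. The guide channel inside cannot be seen from here and is narrower than the mouth, but the bay's straight left wall will line the tray up if you feel for it. Let go with the tray lying flat in the bay and the cassette still in its pocket, and leave the tubs and the old cassette where they are.

Things in the scene. Friction and masses are not known exactly. Their poses are not given: they have to be found in the camera images.
- tray: Loose grey carrier tray, 180 mm long, 56 wide, 24 high, 0.18 to 0.31 kg, flat on the pad; origin at the centre of its underside, x along it to the leading end (white bar across it). A solid floor 12 mm thick, square in front, carries 3 mm side walls up to 24 mm high; grip it from above across its width. Its right wall has a gap 20 to 34 mm behind the leading end for the reader's detent ball.
- tray_mid (a point): Centre of the tray, 12 mm above its underside; x to the leading end, 90 mm ahead, y to the tray's left, z up.
- tray_tail (a point): Point over the blue ribbed finger rest at the tray's tail, 68 mm behind its centre and half-way up (12 mm), axes as the tray's. The tail stays outside the reader: a grip across the tray here clears the nose even when the tray is home. The tail's end face is 22 mm farther back.
- cassette_mid (a point): Centre of the white test cassette with a green band, 70 x 20 x 6 mm, 15 g, loose in the tray's pocket, its x along the tray's: in the pocket it is 10 mm ahead of the tray's centre and 15 mm above the tray's underside, with 2 mm of play; the pocket's rim is 4 mm high.
- reader: The fixed white bench-top reader with a dark screen on a slope, 270 mm deep, 206 wide, 158 high; origin at the centre of its underside, x from its front to its back, into the bay. Its nose over the mouth is 50 mm high for the first 22 mm, then slopes up at 48 degrees.
- mouth (a point): Middle of the bay's mouth at the front edge of the nose, on the level of the bay floor (8 mm above the table; the first 10 mm of sill slope up from 3 mm). x points straight into the bay, y to the left of someone looking in, z up. The mouth is 116 mm wide and 34 mm high from floor to roof, much wider than the tray.
- channel (a point): Point 45 mm straight inside the mouth, on the floor. Hidden under the nose is a guide channel 59 mm wide, parallel to x; its centre is up to 14 mm left or right of this point, different each time. Its left wall is straight and runs from 10 mm inside the mouth to the stop; the right rail begins only here, 45 mm in. Both begin with a blunt end, on which a tray out of line jams.
- stop (a point): Point on the floor where the bay ends at a firm stop, 135 mm inside the mouth. Fully home, the tray's leading end is at the stop, its centre 45 mm inside the mouth and its last 45 mm outside. A spring ball in the right rail, 109 mm inside the mouth, resists the tray over part of its last 26 mm by up to about 10 N, then clicks into the tray's gap; the stop is felt just after.
- swab_tub: White tub of black swabs, 85 mm high (swabs to 125 mm), about 50 mm across, to be left standing where it is; origin at the centre of its underside.
- sensor_tub: White tub with a white cap, 91 mm high, about 50 mm across, to be left standing where it is; origin at the centre of its underside.
- blue_tub_a: Blue tub with a white rim, 74 mm high, near the tube rack, about 50 mm across, to be left standing where it is; origin at the centre of its underside.
- blue_tub_b: Another blue tub with a white rim, 74 mm high, about 50 mm across, to be left standing where it is; origin at the centre of its underside.
- old_cassette_mid (a point): Centre of a used test cassette with an orange band, 70 x 20 x 6 mm, lying on a piece of gauze; to be left alone.

How it is judged:
At the end, for the whole second after the job is handed in: The tray is released and at rest, flat on the bay floor (within 4 mm and 3 degrees), white-bar end in, its centre within 4 mm of the fully home position 45 mm inside the mouth and in line with the bay within 3 degrees; the cassette lies in its pocket (within 5 mm) (x of tray_mid in the frame of mouth between 0.041 and 0.049 m and y of tray_mid in the frame of mouth between -0.019 and 0.019 m and z of tray_mid in the frame of mouth between 0.008 and 0.016 m and x of tray_tail in the frame of mouth below -0.01 m and angle between the x axis of tray_mid and the x axis of mouth, either way round below 0.05 rad and angle between tray_mid's own z axis and vertical below 0.05 rad and linear speed of tray below 0.01 m/s and x of cassette_mid in the frame of tray_mid between 0.005 and 0.015 m and y of cassette_mid in the frame of tray_mid between -0.005 and 0.005 m and z of cassette_mid in the frame of tray_mid between 0 and 0.006 m); the robot touches nothing.
It fails at once if a tub or the old cassette is moved by more than 20 mm (distance of any of swab_tub, sensor_tub, blue_tub_a, blue_tub_b, old_cassette_mid from where it was at the start of the episode above 0.02 m).
It fails at once if a tub is tipped over (angle between any of swab_tub, sensor_tub, blue_tub_a, blue_tub_b's own z axis and vertical above 0.6 rad).
It fails at once if the cassette falls out of the tray (distance between cassette_mid and tray_mid above 0.05 m).
It also fails if it takes over 48 s, if anything falls off the work surface, if the arm or the gripper's body presses on something with over 40 N, if the wrist force passes 120 N, or if a joint passes its speed limit or range.

## Working session

There is one attempt and no reset: what is moved stays moved. The work goes in short steps, Python scripts to look and compute and a shell command to move; the robot and the scene stay as the last step left them, time stands still between calls to the robot, and variables do not carry over. Pictures are saved under pics/ and viewed, at most 10 in all, crops included, and the job is handed in when it is done.

```bash
mkdir -p pics; cat > h.py <<'E'
import numpy as np,cv2
from plant import manip
from scipy.spatial.transform import Rotation as R
def snap(n,f):
    p,d=manip.grab_frame(n); cv2.imwrite('pics/'+f,p[:,:,::-1]); np.save('pics/'+f+'.npy',d); return p,d
def cam(n):
    c=manip.camera_params(n); return np.array(c['camera_matrix']),float(c['k1']),cv2.Rodrigues(np.array(c['rvec'],float))[0],np.array(c['tvec'],float).ravel()
def ray(n,u,v):
    K,k1,Rm,t=cam(n); p=cv2.undistortPoints(np.array([[[u,v]]],float),K,np.array([k1,0,0,0.]))[0,0]
    return -Rm.T@t, Rm.T@np.array([p[0],p[1],1.])
def atz(n,u,v,z):
    o,r=ray(n,u,v); return o+r*(z-o[2])/r[2]
def atd(n,u,v,d):
    o,r=ray(n,u,v); return o+r*d
def cloud(n,d):
    K,k1,Rm,t=cam(n); vv,uu=np.mgrid[0:480,0:640]
    p=cv2.undistortPoints(np.stack([uu,vv],-1).reshape(-1,1,2).astype(float),K,np.array([k1,0,0,0.]))[:,0]
    P=np.c_[p,np.ones(len(p))]*d.reshape(-1,1)
    return ((P-t)@Rm).reshape(480,640,3)
E
python3 - <<'E'
from h import *
np.set_printoptions(precision=4,suppress=True)
for n in('top','side'):
    snap(n,n+'0.png')
    for l in ('tray','reader','cassette_mid','swab_tub','sensor_tub','blue_tub_a','old_cassette_mid'):
        print(n,l,[(np.round(x['point'],3).tolist(),round(x['score'],2)) for x in manip.look_for(n,l)])
s=manip.state();print(s['time'],s['tool_pos'],s['tool_rot'],s['contact_force'])
E
```

```text
top tray [([0.486, 0.259, 0.011], 0.88), ([0.609, 0.454, 0.091], 0.19)]
top reader [([0.789, 0.164, 0.004], 0.7), ([0.588, -0.176, 0.136], 0.66)]
top cassette_mid [([0.494, 0.24, 0.019], 0.81), ([0.791, 0.161, 0.008], 0.71)]
top swab_tub [([0.513, 0.458, 0.089], 0.61)]
top sensor_tub [([0.608, 0.454, 0.092], 0.6), ([0.485, 0.258, 0.012], 0.4)]
top blue_tub_a [([0.718, 0.288, 0.074], 0.67), ([0.407, 0.458, 0.073], 0.56)]
top old_cassette_mid [([0.789, 0.163, 0.005], 0.68)]
side tray [([0.494, 0.256, 0.012], 0.76)]
side reader [([0.663, -0.181, 0.107], 0.59)]
side cassette_mid [([0.662, -0.179, 0.104], 0.42)]
side swab_tub [([0.531, 0.461, 0.078], 0.57)]
side sensor_tub [([0.629, 0.459, 0.068], 0.63)]
side blue_tub_a [([0.422, 0.461, 0.054], 0.97), ([0.739, 0.294, 0.069], 0.87), ([0.659, -0.182, 0.106], 0.27)]
side old_cassette_mid [([0.792, 0.168, 0.007], 0.75)]
0.8 [0.1575 0.6048 0.2297] [0.     0.1271 0.9919 0.    ] [-0.0919 -0.3998  0.0916]
```

View pics/top0.png

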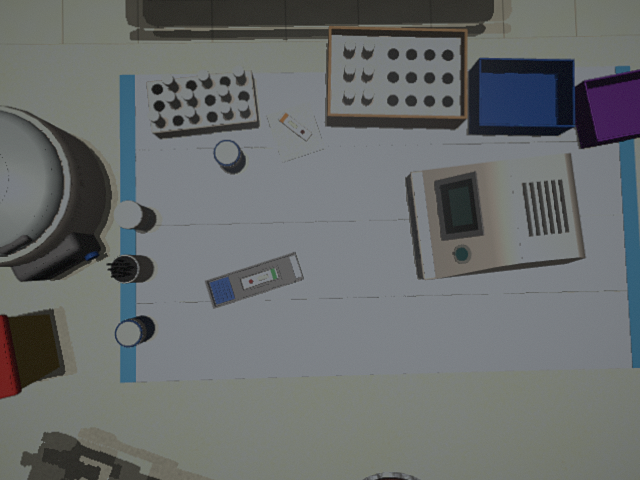

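View pics/side0.png

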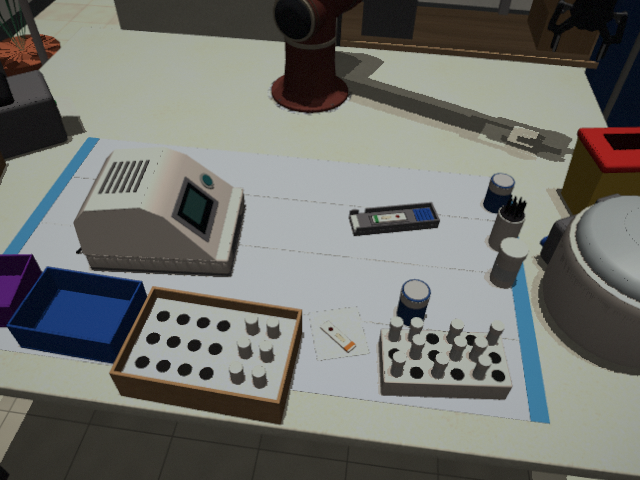

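The top view shows the tray at about (255,279) with its white bar to the right at (296,268). The reader's nose edge runs from (407,172) to (420,278) and faces the tray. Next I'll fit both from depth.

```bash
python3 - <<'E'
from h import *
np.set_printoptions(precision=4,suppress=True)
for n in('top','side'):
    d=np.load(f'pics/{n}0.png.npy'); C=cloud(n,d); ok=d>0
    near=lambda c,r:ok&(np.hypot(C[...,0]-c[0],C[...,1]-c[1])<r)
    m=near((.486,.259),.14)
    print(n,'table z',np.median(C[m&(C[...,2]<.006)][:,2]))
    mt=m&(C[...,2]>.007)&(C[...,2]<.04)
    r=cv2.minAreaRect((C[mt][:,:2]*1000).astype(np.float32)); print('tray rect mm',r,cv2.boxPoints(r).tolist(),mt.sum())
    mr=near((.588,-.2),.25)&(C[...,2]>.03)&(C[...,2]<.2)
    P=C[mr]; r=cv2.minAreaRect((P[:,:2]*1000).astype(np.float32)); print('reader',r,cv2.boxPoints(r).tolist())
    mn=mr&(C[...,2]>.044)&(C[...,2]<.056)
    P=C[mn]; print('z~50',len(P)); r=cv2.minAreaRect((P[:,:2]*1000).astype(np.float32)); print(r,cv2.boxPoints(r).tolist())
K=None
print('nose edge px',atz('top',407,172,.05),atz('top',420,278,.05))
for u,v in((301,253),(207,282),(303,279),(213,306)): print(atz('top',u,v,.024))
E
```

```text
top table z 0.0005458261758267914
tray rect mm ((486.14984130859375, 248.1709747314453), (64.63720703125, 179.89404296875), 16.719797134399414) [[429.3205871582031, 325.01751708984375], [481.0745849609375, 152.72885131835938], [542.9791259765625, 171.32443237304688], [491.22509765625, 343.61309814453125]] 2786
reader ((668.830322265625, -229.26417541503906), (342.91802978515625, 354.9293212890625), 4.943247318267822) [[482.71710205078125, -67.23402404785156], [513.3009643554688, -420.8432312011719], [854.9435424804688, -391.2943115234375], [824.3596801757812, -37.68511962890625]]
z~50 2701
((666.52587890625, -209.10850524902344), (342.4723205566406, 314.3039245605469), 4.7872114181518555) [[482.77191162109375, -66.79534912109375], [509.00225830078125, -380.0028381347656], [850.2798461914062, -351.4216613769531], [824.0494995117188, -38.21417236328125]]
side table z 0.001183340082971723
tray rect mm ((511.6224365234375, 265.994384765625), (142.2685546875, 197.15460205078125), 27.159008026123047) [[403.33447265625, 321.2328186035156], [493.3279724121094, 145.8158416748047], [619.910400390625, 210.75595092773438], [529.9168701171875, 386.17291259765625]] 2125
reader ((668.2471923828125, -230.70120239257812), (345.6739501953125, 357.8005676269531), 5.512557029724121) [[479.0237121582031, -69.23170471191406], [513.3953857421875, -425.37750244140625], [857.470703125, -392.17071533203125], [823.0989990234375, -36.02490234375]]
z~50 3217
((704.9514770507812, -159.7967529296875), (266.656005859375, 414.019287109375), 39.030517578125) [[471.01983642578125, -82.9506607055664], [731.7418823242188, -404.5652770996094], [938.8831176757812, -236.64285278320312], [678.1610717773438, 84.97177124023438]]
nose edge px [ 0.6866 -0.0454  0.05  ] [ 0.4865 -0.0629  0.05  ]
[0.5391 0.1586 0.024 ]
[0.4884 0.3381 0.024 ]
[0.4894 0.1559 0.024 ]
[0.4428 0.3273 0.024 ]
```

```bash
python3 -m inch '[[[-0.037,-0.020,0],[0,0,0],1],[[-0.037,-0.020,0],[0,0,0],1],[[-0.037,-0.020,0],[0,0,0],1],[[-0.037,-0.020,0],[0,0,0],1],[[-0.037,-0.020,0],[0,0,0],1],[[-0.037,-0.020,0],[0,0,0],1],[[-0.037,-0.020,0],[0,0,0],1],[[-0.037,-0.020,0],[0,0,0],1]]' && python3 -m inch '[[[-0.037,-0.020,0],[0,0,0],1],[[-0.037,-0.020,0],[0,0,0],1],[[0,0,0],[0,0,0.146],1],[[0,0,0],[0,0,0.146],1],[[0,0,0],[0,0,0.146],1],[[0,0,0],[0,0,0.146],1],[[0,0,0],[0,0,0.146],1],[[0,0,0],[0,0,0.146],1]]' && python3 -m inch '[[[0,0,0],[0,0,0.146],1],[[0,0,0],[0,0,0],1],[[0,0,0],[0,0,0],1]]'
python3 - <<'E'
from h import *
s=manip.state(); print(s['time'],s['tool_pos'],R.from_quat(np.roll(s['tool_rot'],-1)).as_matrix().round(3).tolist(),s['contact_force'],s['ft_torque'])
p,d=snap('wrist','w1.png'); C=cloud('wrist',d); np.save('pics/w1c.npy',C)
print(manip.look_for('wrist','tray'),manip.look_for('wrist','cassette_mid'))
E
```

```text
time: 1.6
tool_pos: [0.4047, 0.3741, 0.23]
tool_rot: [0.0, 0.127, 0.992, 0.0]
contact_force: [0.6, 0.2, 0.3]
gripper_width: 0.999
grasp_force: 0.0
time: 2.4
tool_pos: [0.4652, 0.318, 0.2298]
tool_rot: [0.0, 0.538, 0.843, 0.0]
contact_force: [-0.1, -0.2, 0.5]
gripper_width: 1.0
grasp_force: 0.0
time: 2.7
tool_pos: [0.4652, 0.318, 0.2298]
tool_rot: [0.0, 0.595, 0.804, 0.0]
contact_force: [-0.1, -0.5, -0.1]
gripper_width: 0.998
grasp_force: 0.0
2.7 [0.46516359 0.31799461 0.22975055] [[-0.293, 0.956, 0.0], [0.956, 0.293, 0.0], [0.0, 0.0, -1.0]] [-0.05039067 -0.51143306 -0.14222774] [ 0.02079182 -0.04379321 -0.00575243]
[{'point': [0.4859, 0.2704, 0.0145], 'score': 0.79}] [{'point': [0.494, 0.2402, 0.0161], 'score': 0.91}]
```

View pics/w1.png

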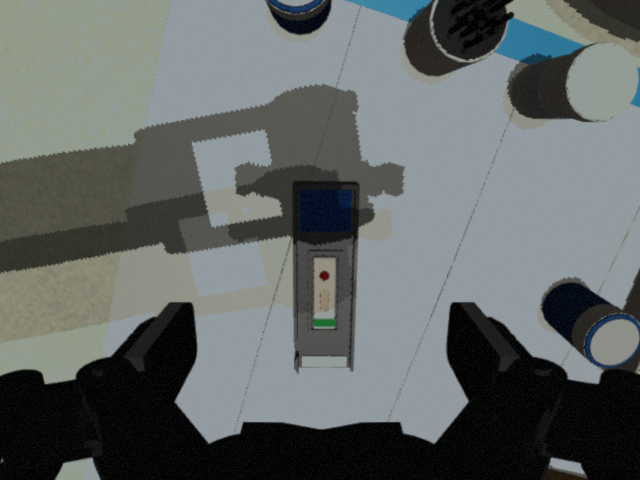

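The wrist view shows the tray with tail corners at (294,183) and (358,182), front corners at (296,371) and (352,371), and the cassette in its pocket.

```bash
python3 - <<'E'
from h import *
np.set_printoptions(precision=4,suppress=True)
c=[atz('wrist',u,v,.024) for u,v in((294,183),(358,182),(296,371),(352,371))]
for x in c: print(x)
a=(c[0]+c[1])/2;b=(c[2]+c[3])/2;print('len',np.linalg.norm(b-a),'mid',(a+b)/2,'dir',(b-a)/np.linalg.norm(b-a),'w',np.linalg.norm(c[0]-c[1]),np.linalg.norm(c[2]-c[3]))
C=np.load('pics/w1c.npy');sub=C[170:385,270:380].reshape(-1,3)
P=sub[(sub[:,2]>.006)&(sub[:,2]<.03)]
r=cv2.minAreaRect((P[:,:2]*1000).astype(np.float32));print(r)
# per-column pixel edges of tray mask
m=(C[...,2]>.006)&(C[...,2]<.03)
L=[];Rr=[]
for v in range(195,360,5):
    u=np.where(m[v,270:380])[0]+270
    if len(u): L.append(C[v,u[0]][:2]);Rr.append(C[v,u[-1]][:2])
for E_ in(L,Rr):
    l=cv2.fitLine(np.array(E_,np.float32),cv2.DIST_HUBER,0,.001,.001).ravel();print('line',l)
# reader nose via top depth
d=np.load('pics/top0.png.npy');C=cloud('top',d)
S=C[160:285,395:450]
pts=[]
for v in range(175,275,4):
    row=C[v,395:440]; k=np.where(row[:,2]>.04)[0]
    if len(k): pts.append((395+k[0],v,*row[k[0]]))
pts=np.array(pts);print(pts[::4])
l=cv2.fitLine(pts[:,2:4].astype(np.float32),cv2.DIST_HUBER,0,.001,.001).ravel();print('nose',l,np.degrees(np.arctan2(l[1],l[0])))
E
```

```text
[0.4384 0.3285 0.024 ]
[0.4887 0.3446 0.024 ]
[0.4886 0.1588 0.024 ]
[0.539  0.1741 0.024 ]
len 0.17735346844524333 mid [0.4887 0.2515 0.024 ] dir [ 0.2832 -0.9591  0.    ] w 0.05287168196629332 0.05271892703010737
((489.42059326171875, 248.2744140625), (56.252933502197266, 181.1222381591797), 16.40369415283203)
line [ 0.2826 -0.9593  0.4683  0.2227]
line [ 0.2823 -0.9593  0.5141  0.2621]
[[410.     175.       0.6817  -0.0519   0.0448]
 [411.     191.       0.6514  -0.0533   0.0422]
 [396.     207.       0.5172   0.1329   0.9864]
 [415.     223.       0.5901  -0.0582   0.0451]
 [417.     239.       0.5598  -0.0611   0.0441]
 [419.     255.       0.5295  -0.0639   0.044 ]
 [422.     271.       0.4995  -0.0672   0.0498]]
nose [ 0.378  -0.9258  0.5579  0.0175] -67.788086
```

```bash
python3 -m inch '[[[-0.0035,0.0034,0.04],[0,0,0.011],1],[[0,0,0.045],[0,0,0],1],[[0,0,0.045],[0,0,0],1],[[0,0,0.03],[0,0,0],1],[[0,0,0.024],[0,0,0],1],[[0,0,0.01],[0,0,0],1],[[0,0,0.01],[0,0,0],1],[[0,0,0],[0,0,0],1]]' && python3 -m inch '[[[0,0,0],[0,0,0],0.6],[[0,0,0],[0,0,0],0.4],[[0,0,0],[0,0,0],0.3],[[0,0,0],[0,0,0],0.3],[[0,0,0],[0,0,0],0.3],[[0,0,0],[0,0,0],0.3]]'
python3 - <<'E'
from h import *
s=manip.state(); print(s)
E
```

```text
time: 3.65
tool_pos: [0.4692, 0.3155, 0.0253]
tool_rot: [-0.0, 0.6, 0.8, -0.0]
contact_force: [0.0, -0.8, -0.8]
gripper_width: 1.001
grasp_force: 0.0
time: 4.25
tool_pos: [0.4695, 0.3157, 0.0259]
tool_rot: [0.0, 0.6, 0.8, 0.0]
contact_force: [-0.2, 0.3, 0.4]
gripper_width: 0.297
grasp_force: 0.0
{'time': 4.25, 'joint_pos': array([ 4.60415656e-01,  1.29159600e-01,  1.89642769e+00, -6.95451235e-06,
        1.11576943e+00,  1.77386852e-01]), 'joint_vel': array([-0.00038502,  0.00189198,  0.00401397,  0.00024732, -0.0006649 ,
       -0.00010215]), 'joint_efforts': array([-3.91921749e-04, -3.70871758e+01, -3.13966942e+01, -1.27678036e-04,
       -1.93208412e-03, -1.18863190e-04]), 'tool_pos': array([0.46948313, 0.31567069, 0.0258624 ]), 'tool_rot': array([5.58473400e-05, 6.00304852e-01, 7.99771261e-01, 1.03958473e-04]), 'contact_force': array([-0.24069691,  0.26210452,  0.40074607]), 'ft_torque': array([0.0465205 , 0.02152565, 0.00566493]), 'grasp_force': 0.0, 'gripper_width': 0.2973727604250782}
```

The fingers closed to 0.3 with no grip force, so I'll check with a picture.

```bash
python3 - <<'E'
from h import *
p,d=snap('side','s2.png');q=p[170:270,300:480]
w,_=snap('wrist','w2.png')
cv2.imwrite('pics/c2.png',np.vstack([cv2.resize(q,(540,300),interpolation=cv2.INTER_CUBIC),cv2.resize(w,(540,300))])[:,:,::-1])
E
```

```text
(no output)
```

View pics/c2.png

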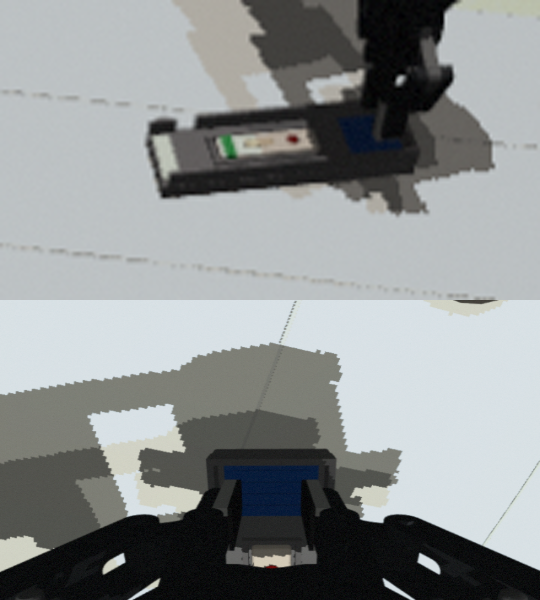

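The fingers are inside the tray: they passed over the walls, so they stand higher than I assumed. I'll measure the tip height from the earlier wrist depth.

```bash
python3 - <<'E'
from h import *
np.set_printoptions(precision=4,suppress=True)
C=np.load('pics/w1c.npy')
for a,b in((100,260),(440,560)):
    S=C[300:400,a:b].reshape(-1,3); S=S[(S[:,2]>.1)&(S[:,2]<.4)]
    if len(S): print('open tips rel TCP', S[:,2].min()-.2298, np.percentile(S[:,2],[1,5,50])-.2298)
d=np.load('pics/w2.png.npy'); C=cloud('wrist',d)
import sys
for u,v in((265,300),(275,320),(350,300),(360,320),(270,345),(310,300)): print(u,v,C[v,u])
S=C[280:400,230:400].reshape(-1,3);S=S[(S[:,2]>.03)&(S[:,2]<.1)];print(S[:,2].min())
E
```

```text
open tips rel TCP 0.01342772335725509 [0.0159 0.0199 0.0435]
open tips rel TCP 0.013519273663534503 [0.0162 0.0203 0.0457]
265 300 [0.4489 0.3213 0.0434]
275 320 [0.4534 0.3224 0.0573]
350 300 [0.4811 0.3166 0.0127]
360 320 [0.4811 0.3218 0.0405]
270 345 [0.4538 0.3181 0.0642]
310 300 [0.4657 0.3122 0.0128]
0.03015212730859004
```

```bash
python3 -m inch '[[[0,0,-0.02],[0,0,0],0.3],[[0,0,-0.01],[0,0,0],0.3],[[0,0,0],[0,0,0],1],[[0,0,0],[0,0,0],1],[[0,0,0],[0,0,0],1],[[0,0,0],[0,0,0],1],[[0,0,0],[0,0,0],1]]'
```

```text
time: 5.05
tool_pos: [0.4691, 0.3154, 0.055]
tool_rot: [-0.0, 0.6, 0.8, -0.0]
contact_force: [0.2, -0.4, 0.4]
gripper_width: 0.998
grasp_force: 0.0
```

```bash
python3 - <<'E'
from h import *
np.set_printoptions(precision=4,suppress=True)
p,d=snap('wrist','w3.png'); C=cloud('wrist',d); s=manip.state();print(s['tool_pos'])
T=(C-s['tool_pos'])@R.from_quat(np.roll(s['tool_rot'],-1)).as_matrix()
m=(d>0)&(np.abs(T[...,1])>.035)&(np.abs(T[...,1])<.065)&(T[...,2]<.02)&(T[...,2]>-.1)&(np.abs(T[...,0])<.03)
for sg in(-1,1):
    q=T[m&(np.sign(T[...,1])==sg)]; i=np.argsort(q[:,2])[-6:]; print(len(q),q[i])
w=cv2.imread('pics/w2.png'); d=np.load('pics/w2.png.npy')
# w2: pose then was z=.0259 ; camera moved +.0291 in z since
C2=cloud('wrist',d); C2[...,2]-=s['tool_pos'][2]-.0259
T2=(C2-np.array([.4695,.3157,.0259]))@R.from_quat(np.roll(s['tool_rot'],-1)).as_matrix()
for v in range(290,400,15): print(v,[(u,(T2[v,u]*1000).round().tolist()) for u in(260,270,280,360,370,380)])
E
```

```text
[0.4691 0.3155 0.0552]
16147 [[ 0.0065 -0.043  -0.014 ]
 [ 0.0005 -0.0429 -0.0138]
 [ 0.0039 -0.0429 -0.0137]
 [ 0.0046 -0.0429 -0.0137]
 [ 0.0001 -0.0429 -0.0137]
 [-0.0007 -0.043  -0.0136]]
15969 [[-0.0048  0.0429 -0.0145]
 [ 0.0019  0.043  -0.0145]
 [ 0.0051  0.0429 -0.0141]
 [ 0.0039  0.043  -0.014 ]
 [ 0.0045  0.043  -0.0136]
 [-0.0041  0.0432 -0.0131]]
290 [(260, [1.0, -25.0, 15.0]), (270, [11.0, -18.0, -8.0]), (280, [11.0, -15.0, -9.0]), (360, [11.0, 13.0, -9.0]), (370, [11.0, 16.0, -9.0]), (380, [1.0, 23.0, 15.0])]
305 [(260, [66.0, -0.0, -144.0]), (270, [11.0, -17.0, -21.0]), (280, [11.0, -13.0, -21.0]), (360, [8.0, 12.0, -15.0]), (370, [11.0, 15.0, -21.0]), (380, [11.0, 18.0, -20.0])]
320 [(260, [11.0, -18.0, -31.0]), (270, [11.0, -15.0, -31.0]), (280, [7.0, -13.0, -24.0]), (360, [3.0, 13.0, -15.0]), (370, [11.0, 14.0, -32.0]), (380, [11.0, 17.0, -31.0])]
335 [(260, [10.0, -17.0, -39.0]), (270, [9.0, -15.0, -38.0]), (280, [2.0, -13.0, -25.0]), (360, [-2.0, 12.0, -17.0]), (370, [10.0, 13.0, -39.0]), (380, [10.0, 16.0, -39.0])]
350 [(260, [11.0, -16.0, -49.0]), (270, [5.0, -15.0, -38.0]), (280, [-2.0, -13.0, -26.0]), (360, [-7.0, 12.0, -18.0]), (370, [6.0, 13.0, -40.0]), (380, [12.0, 14.0, -50.0])]
365 [(260, [12.0, -15.0, -58.0]), (270, [1.0, -15.0, -39.0]), (280, [-6.0, -13.0, -28.0]), (360, [-33.0, 16.0, 15.0]), (370, [1.0, 13.0, -39.0]), (380, [11.0, 13.0, -56.0])]
380 [(260, [17.0, -13.0, -70.0]), (270, [-4.0, -15.0, -40.0]), (280, [-11.0, -13.0, -29.0]), (360, [-40.0, 16.0, 14.0]), (370, [-5.0, 14.0, -38.0]), (380, [17.0, 11.0, -70.0])]
395 [(260, [16.0, -12.0, -75.0]), (270, [-9.0, -15.0, -39.0]), (280, [-47.0, -18.0, 14.0]), (360, [-48.0, 16.0, 15.0]), (370, [-10.0, 14.0, -39.0]), (380, [17.0, 11.0, -75.0])]
```

View pics/w3.png

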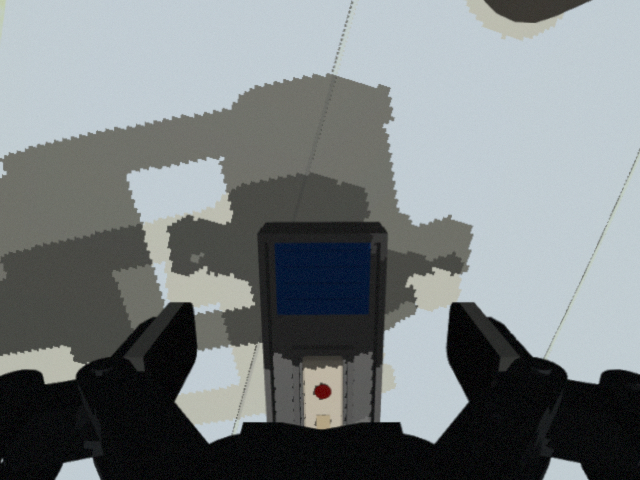

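The open tips stand about 14 mm behind the TCP, not 12 mm ahead of it. So I need to go about 25 mm lower, watching the force.

```bash
python3 -m inch '[[[0,0,0.025],[0,0,0],1],[[0,0,0.015],[0,0,0],1],[[0,0,0.008],[0,0,0],1],[[0,0,0.005],[0,0,0],1],[[0,0,0],[0,0,0],1]]' && python3 -m inch '[[[0,0,0.004],[0,0,0],1],[[0,0,0],[0,0,0],1],[[0,0,0],[0,0,0],0.6],[[0,0,0],[0,0,0],0.4],[[0,0,0],[0,0,0],0.4],[[0,0,0],[0,0,0],0.4],[[0,0,0],[0,0,0],0.4],[[0,0,0],[0,0,0],0.4]]'
```

```text
time: 5.6
tool_pos: [0.469, 0.3154, 0.002]
tool_rot: [-0.0, 0.6, 0.8, -0.001]
contact_force: [1.0, -0.1, 0.7]
gripper_width: 1.0
grasp_force: 0.0
time: 6.4
tool_pos: [0.47, 0.316, -0.0005]
tool_rot: [0.0, 0.6, 0.8, 0.001]
contact_force: [-0.7, 1.1, 5.1]
gripper_width: 0.641
grasp_force: 66.4
```

```bash
python3 -m inch '[[[0,0,-0.006],[0,0,0],0.4],[[0,0,-0.012],[0,0,0],0.4],[[0,0,-0.01],[0,0,0],0.4],[[0,0,0],[0,0,0],0.4]]' && python3 -m inch '[[[-0.015,0.002,0],[0,0,0.03],0.4],[[-0.03,0.003,0],[0,0,0.05],0.4],[[-0.04,0.003,0],[0,0,0.05],0.4],[[-0.04,0.001,0],[0,0,0.05],0.4],[[-0.04,-0.001,0],[0,0,0.02],0.4],[[-0.03,-0.002,0],[0,0,0],0.4],[[-0.015,-0.001,0],[0,0,0],0.4],[[0,0,0],[0,0,0],0.4]]'
python3 - <<'E'
from h import *
np.set_printoptions(precision=4,suppress=True)
p,d=snap('top','t4.png'); C=cloud('top',d); s=manip.state(); print(s['time'],s['tool_pos'],s['tool_rot'],s['contact_force'],s['ft_torque'],s['grasp_force'])
cv2.imwrite('pics/t4c.png',cv2.resize(p[150:300,280:460],(720,600),interpolation=cv2.INTER_CUBIC)[:,:,::-1])
d0=np.load('pics/top0.png.npy'); C0=cloud('top',d0)
pts=[]
for v in range(176,274,2):
    k=np.where((C0[v,400:440,2]>.035)&(C0[v,400:440,2]<.06))[0]
    if len(k): pts.append(atz('top',400+k[0]-.5,v,.05)[:2])
l=cv2.fitLine(np.array(pts,np.float32),cv2.DIST_HUBER,0,.001,.001).ravel();print('nose',l,'y at .5866',l[3]+(.5866-l[2])*l[1]/l[0])
# lateral extents of the reader: rows at columns
for u in (425,450,500,550):
    k=np.where(C0[140:300,u,2]>.035)[0]+140
    k=k[(k>150)]; print(u,k.min(),k.max(),C0[k.min(),u],C0[k.max(),u])
E
```

```text
time: 6.8
tool_pos: [0.4706, 0.3163, 0.0287]
tool_rot: [0.001, 0.6, 0.8, 0.002]
contact_force: [0.4, 0.1, -3.1]
gripper_width: 0.642
grasp_force: 65.7
time: 7.6
tool_pos: [0.5076, 0.1086, 0.0263]
tool_rot: [-0.0, 0.679, 0.735, -0.0]
contact_force: [-0.1, 0.5, -3.0]
gripper_width: 0.642
grasp_force: 65.5
7.65 [0.5077 0.1098 0.0264] [-0.0004  0.6781  0.735  -0.0001] [ 0.8302  0.3155 -3.9188] [ 0.2814 -0.0054  0.0258] 65.54700314998627
nose [ 0.9959  0.0905  0.588  -0.0566] y at .5866 -0.056722857
425 170 279 [ 0.6887 -0.0784  0.0552] [ 0.4844 -0.0727  0.048 ]
450 167 276 [ 0.686  -0.115   0.0938] [ 0.4893 -0.1153  0.0649]
500 161 273 [ 0.6829 -0.183   0.1541] [0.5172 0.1329 0.9864]
550 155 265 [ 0.6925 -0.2707  0.1481] [ 0.505  -0.3044  0.0569]
```

View pics/t4c.png

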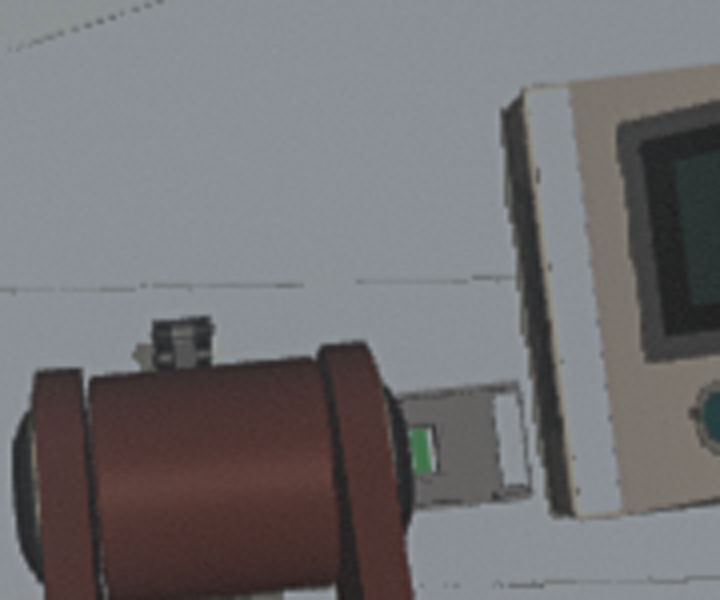

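The crop shows the tray held level. Its white end runs (516,383)–(532,496) in the crop, just short of the nose edge (523,88)–(577,515), and about 50 mm too far toward the robot.

```bash
cat >> h.py <<'E'
def px(cu,cv_): return 280+cu/4,150+cv_/4
E
python3 - <<'E'
from h import *
np.set_printoptions(precision=4,suppress=True)
A=atz('top',*px(523,88),.05)[:2];B=atz('top',*px(577,515),.05)[:2]
ey=(A-B)/np.linalg.norm(A-B); ex=np.array([ey[1],-ey[0]]); M=(A+B)/2
print('corners',A,B,np.linalg.norm(A-B),'M',M,'ang',np.degrees(np.arctan2(ey[1],ey[0])))
L=atz('top',*px(516,383),.051)[:2];Q=atz('top',*px(532,496),.051)[:2]
print('tray front',L,Q,np.linalg.norm(L-Q)); 
L2=atz('top',*px(405,393),.051)[:2]; print('left edge dir',np.degrees(np.arctan2(*(L-L2)[::-1]))+90, 'right',np.degrees(np.arctan2(*(Q-atz('top',*px(418,507),.051)[:2])[::-1]))+90)
s=manip.state();t=s['tool_pos'][:2];m=R.from_quat(np.roll(s['tool_rot'],-1)).as_matrix()
print('tool yaw',np.degrees(np.arctan2(m[1,1],m[0,1])))
pred=t-m[:2,0]*.159; print('pred front mid',pred,'meas',(L+Q)/2)
print('front in mouth',(pred-M)@ex,(pred-M)@ey,'tcp in mouth',(t-M)@ex,(t-M)@ey)
E
```

```text
corners [ 0.6864 -0.0525] [ 0.485  -0.0709] 0.20229742593086386 M [ 0.5857 -0.0617] ang 5.211689658913713
tray front [ 0.5472 -0.0443] [ 0.4943 -0.0499] 0.05316010791666548
left edge dir 3.7730205167623865 right 4.067735367737711
tool yaw 4.615670762880215
pred front mid [ 0.5205 -0.0487] meas [ 0.5208 -0.0471]
front in mouth -0.01887448631927209 -0.06377645620664144 tcp in mouth -0.17786586571492408 -0.06212244580351891
```

```bash
python3 -m inch '[[[0,0.01,0.004],[0,0,-0.01],0.4],[[0,0.015,0.006],[0,0,0],0.4],[[0,0.012,0.005],[0,0,0],0.4],[[0,0.006,0.001],[0,0,0],0.4],[[0,0,0],[0,0,0],0.4],[[0,0,0],[0,0,0],0.4]]'
python3 - <<'E'
from h import *
np.set_printoptions(precision=4,suppress=True)
p,d=snap('side','s5.png');s=manip.state();print(s['tool_pos'],s['contact_force'],s['ft_torque'])
t=s['tool_pos'][:2];m=R.from_quat(np.roll(s['tool_rot'],-1)).as_matrix();print(np.degrees(np.arctan2(m[1,1],m[0,1])),m[:,2])
a=np.radians(5.2);ex=np.array([np.sin(a),-np.cos(a)]);ey=np.array([np.cos(a),np.sin(a)]);M=np.array([.586,-.058]);print('tcp mouth',(t-M)@ex,(t-M)@ey)
cv2.imwrite('pics/s5c.png',cv2.resize(p[140:290,200:400],(800,600),interpolation=cv2.INTER_CUBIC)[:,:,::-1])
E
```

```text
time: 8.25
tool_pos: [0.5505, 0.115, 0.0105]
tool_rot: [-0.0, 0.673, 0.74, -0.0]
contact_force: [-1.1, -1.4, -2.8]
gripper_width: 0.64
grasp_force: 65.5
[0.5504 0.1149 0.0106] [-0.3341  0.1736 -2.9518] [ 0.1105 -0.02   -0.0357]
5.371202072881788 [-0.0005  0.     -1.    ]
tcp mouth -0.17539418951374788 -0.0197894561446131
```

View pics/s5c.png

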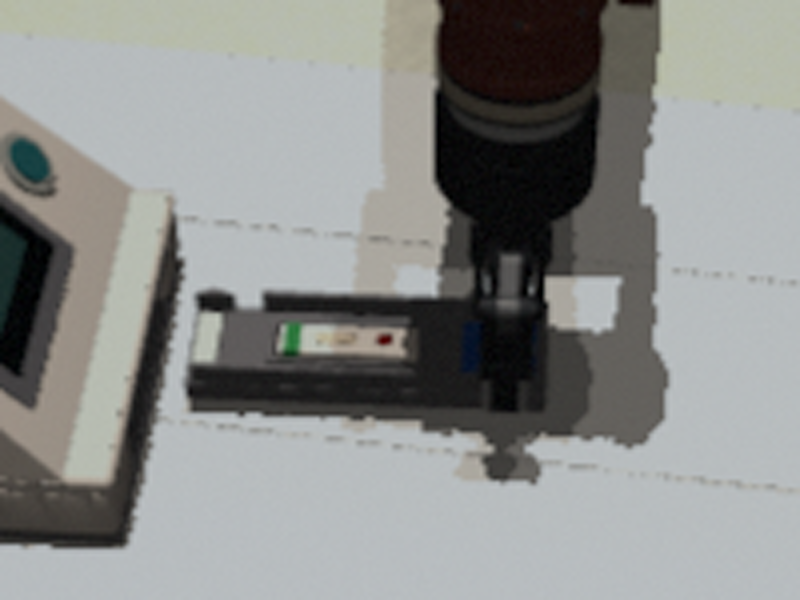

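The side crop shows the tray level, in line, and just outside the mouth, with the cassette in its pocket. Now I'll enter on the right side.

```bash
python3 -m inch '[[[-0.007,0,0],[0,0,0],0.4],[[-0.01,0,0],[0,0,0],0.4],[[-0.008,0,0],[0,0,0],0.4],[[0,0,0],[0,0,0],0.4]]' && python3 -m inch '[[[-0.007,0,0],[0,0,0],0.4],[[-0.008,0,0],[0,0,0],0.4],[[-0.007,0,0],[0,0,0],0.4],[[-0.004,0,0],[0,0,0],0.4],[[0,0,0],[0,0,0],0.4]]'; python3 -c "
from plant import manip;s=manip.state();print(s['ft_torque'],s['joint_pos'])"
```

```text
time: 8.7
tool_pos: [0.5532, 0.0881, 0.0109]
tool_rot: [0.0, 0.674, 0.739, 0.0]
contact_force: [-0.2, 0.7, -2.7]
gripper_width: 0.637
grasp_force: 65.5
time: 9.2
tool_pos: [0.5555, 0.0631, 0.0107]
tool_rot: [0.0, 0.674, 0.739, -0.0]
contact_force: [-0.9, -0.2, -4.1]
gripper_width: 0.644
grasp_force: 65.5
[0.23348333 0.02803826 0.04476698] [-2.00378417e-02  1.38493128e-01  1.91633053e+00 -1.73347065e-05
  1.08678116e+00 -1.12145330e-01]
```

```bash
python3 -m inch '[[[0,0.003,0],[0,0,0],0.4],[[0,0.003,0],[0,0,0],0.4],[[0,0.002,0],[0,0,0],0.4],[[0,0,0],[0,0,0],0.4]]' && python3 -m inch '[[[0,0.002,0],[0,0,0],0.4],[[0,0.001,0],[0,0,0],0.4],[[0,0,0],[0,0,0],0.4]]' && python3 -m inch '[[[0,0.002,0],[0,0,0],0.4],[[0,0.001,0],[0,0,0],0.4],[[0,0,0],[0,0,0],0.4]]'; python3 -c "
from plant import manip;s=manip.state();print(s['ft_torque'],s['tool_pos'])"
```

```text
time: 9.6
tool_pos: [0.5639, 0.0646, 0.0108]
tool_rot: [0.0, 0.673, 0.739, 0.0]
contact_force: [-0.5, -0.1, -2.7]
gripper_width: 0.645
grasp_force: 65.5
time: 9.9
tool_pos: [0.5666, 0.0648, 0.0107]
tool_rot: [0.0, 0.673, 0.739, 0.0]
contact_force: [0.2, -0.1, -3.1]
gripper_width: 0.64
grasp_force: 65.5
time: 10.2
tool_pos: [0.5696, 0.065, 0.0108]
tool_rot: [0.0, 0.673, 0.739, 0.0]
contact_force: [1.1, 0.6, -3.5]
gripper_width: 0.64
grasp_force: 65.5
[ 0.20281132 -0.01409265  0.01190593] [0.56959504 0.06498039 0.01078742]
```

```bash
for i in 1; do python3 -m inch '[[[0,0.002,0],[0,0,0],0.4],[[0,0.001,0],[0,0,0],0.4],[[0,0,0],[0,0,0],0.4]]'; done | grep -E 'pos|force:' ; python3 -m inch '[[[0,0.002,0],[0,0,0],0.4],[[0,0.001,0],[0,0,0],0.4],[[0,0,0],[0,0,0],0.4]]'| grep -E 'pos|force:'; python3 -c "
from plant import manip;s=manip.state();print(s['ft_torque'])"
```

```text
tool_pos: [0.5726, 0.0653, 0.0108]
contact_force: [0.2, -0.3, -2.6]
grasp_force: 65.5
tool_pos: [0.5756, 0.0655, 0.0108]
contact_force: [-0.0, -0.0, -3.3]
grasp_force: 65.5
[0.20935206 0.01307649 0.02289443]
```

```bash
python3 -m inch '[[[0,0.002,0],[0,0,0],0.4],[[0,0.001,0],[0,0,0],0.4],[[0,0,0],[0,0,0],0.4]]'| grep -E 'pos|force:' ; python3 -m inch '[[[0,0.002,0],[0,0,0],0.4],[[0,0.001,0],[0,0,0],0.4],[[0,0,0],[0,0,0],0.4]]'| grep -E 'pos|force:'; python3 -c "
from plant import manip;s=manip.state();print(s['ft_torque'])"
```

```text
tool_pos: [0.5786, 0.0658, 0.0108]
contact_force: [0.6, -0.2, -2.9]
grasp_force: 65.5
tool_pos: [0.5816, 0.0661, 0.0108]
contact_force: [0.3, 0.2, -2.8]
grasp_force: 65.5
[ 0.25771535 -0.00375068  0.01034582]
```

```bash
python3 -m inch '[[[0,0.002,0],[0,0,0],0.4],[[0,0.001,0],[0,0,0],0.4],[[0,0,0],[0,0,0],0.4]]'| grep -E 'pos|force:' ; python3 -m inch '[[[0,0.002,0],[0,0,0],0.4],[[0,0.001,0],[0,0,0],0.4],[[0,0,0],[0,0,0],0.4]]'| grep -E 'pos|force:'; python3 -c "
from plant import manip;s=manip.state();print(s['ft_torque'])"
```

```text
tool_pos: [0.584, 0.0664, 0.0105]
contact_force: [-2.2, 0.7, -2.1]
grasp_force: 65.6
tool_pos: [0.5847, 0.0666, 0.0095]
contact_force: [-7.8, 0.2, -1.2]
grasp_force: 65.9
[-0.20377231  1.07987653 -1.15594161]
```

Contact with the left wall came at TCP x ≈ 0.5838. I'll back off so about 1 mm of clearance is left, then advance.

```bash
python3 -m inch '[[[0,-0.003,0],[0,0,0],0.4],[[0,-0.0015,0],[0,0,0],0.4],[[0,0,0],[0,0,0],0.4]]' ; python3 -m inch '[[[-0.003,0,0],[0,0,0],0.4],[[-0.005,0,0],[0,0,0],0.4],[[-0.004,0,0],[0,0,0],0.4],[[0,0,0],[0,0,0],0.4]]'; python3 -c "
from plant import manip;s=manip.state();print(s['ft_torque'],s['tool_rot'])"
```

```text
time: 12.3
tool_pos: [0.5833, 0.0662, 0.011]
tool_rot: [0.0, 0.673, 0.739, 0.0]
contact_force: [-0.7, -0.1, -3.4]
gripper_width: 0.639
grasp_force: 65.5
time: 12.7
tool_pos: [0.5842, 0.0536, 0.0108]
tool_rot: [0.0, 0.674, 0.739, 0.0]
contact_force: [-0.0, -0.5, -3.3]
gripper_width: 0.64
grasp_force: 65.5
[ 0.24851659 -0.00326952 -0.01115925] [1.80204386e-04 6.73758798e-01 7.38951316e-01 4.61003495e-05]
```

```bash
python3 -m inch '[[[-0.004,0,0],[0,0,0],0.4],[[-0.004,0,0],[0,0,0],0.4],[[0,0,0],[0,0,0],0.4]]'|grep -E 'pos|contact' ; python3 -m inch '[[[-0.004,0,0],[0,0,0],0.4],[[-0.004,0,0],[0,0,0],0.4],[[0,0,0],[0,0,0],0.4]]'|grep -E 'pos|contact'; python3 -c "
from plant import manip;s=manip.state();print(s['ft_torque'],s['tool_rot'])"
```

```text
tool_pos: [0.5848, 0.0458, 0.0107]
contact_force: [-0.2, -0.3, -3.2]
tool_pos: [0.5855, 0.0378, 0.0108]
contact_force: [0.5, 0.5, -3.1]
[0.19181736 0.00778487 0.03168212] [ 9.96391652e-05  6.73655489e-01  7.39045514e-01 -2.45611967e-05]
```

```bash
python3 -m inch '[[[-0.006,0,0],[0,0,0],0.4],[[-0.006,0,0],[0,0,0],0.4],[[-0.004,0,0],[0,0,0],0.4],[[0,0,0],[0,0,0],0.4]]'|grep -E 'pos|contact' ; python3 -m inch '[[[-0.006,0,0],[0,0,0],0.4],[[-0.006,0,0],[0,0,0],0.4],[[-0.004,0,0],[0,0,0],0.4],[[0,0,0],[0,0,0],0.4]]'|grep -E 'pos|contact'; python3 -c "
from plant import manip;s=manip.state();print(s['ft_torque'],s['tool_rot'])"
```

```text
tool_pos: [0.587, 0.0217, 0.0107]
contact_force: [-0.4, 0.2, -3.1]
tool_pos: [0.5886, 0.0058, 0.0108]
contact_force: [-0.4, 0.7, -3.5]
[0.22562797 0.07687387 0.03896346] [ 9.51090319e-05  6.73750165e-01  7.38959204e-01 -1.58491929e-05]
```

```bash
python3 -m inch '[[[-0.006,0,0.001],[0,0,0],0.4],[[-0.006,0,0],[0,0,0],0.4],[[0,0,0],[0,0,0],0.4]]'|grep -E 'pos|contact' ; python3 -m inch '[[[-0.004,0,0],[0,0,0],0.4],[[-0.004,0,0],[0,0,0],0.4],[[0,0,0],[0,0,0],0.4]]'|grep -E 'pos|contact';python3 -m inch '[[[-0.004,0,0],[0,0,0],0.4],[[0,0,0],[0,0,0],0.4]]'|grep -E 'pos|contact'; python3 -c "
from plant import manip;s=manip.state();print(s['ft_torque'],s['tool_rot'])"
```

```text
tool_pos: [0.5896, -0.0062, 0.0097]
contact_force: [-0.3, 0.5, -3.1]
tool_pos: [0.5908, -0.0138, 0.01]
contact_force: [2.1, 0.8, -4.0]
tool_pos: [0.5911, -0.018, 0.01]
contact_force: [1.8, 0.1, -3.8]
[ 0.22601161 -0.30522177  0.42156238] [ 7.87131082e-04  6.73213861e-01  7.39447410e-01 -7.76511010e-05]
```

```bash
python3 -m inch '[[[-0.004,0,0],[0,0,0],0.4],[[-0.002,0,0],[0,0,0],0.4],[[0,0,0],[0,0,0],0.4]]'|grep -E 'pos|contact' ; python3 -m inch '[[[-0.003,0,0],[0,0,0],0.4],[[-0.002,0,0],[0,0,0],0.4],[[0,0,0],[0,0,0],0.4]]'|grep -E 'pos|contact'; python3 -c "
from plant import manip;s=manip.state();print(s['ft_torque'],s['tool_rot'])"
```

```text
tool_pos: [0.5915, -0.0245, 0.0098]
contact_force: [2.1, -2.3, -2.7]
tool_pos: [0.5916, -0.0289, 0.0097]
contact_force: [1.5, -1.1, -3.7]
[-0.02675281 -0.25378264  0.26416137] [ 1.50757415e-04  6.73564048e-01  7.39128756e-01 -3.63754790e-04]
```

```bash
python3 -m inch '[[[-0.002,0,0],[0,0,0],0.4],[[-0.001,0,0],[0,0,0],0.4],[[0,0,0],[0,0,0],0.4]]'|grep -E 'pos|contact' ; python3 -m inch '[[[-0.002,0,0],[0,0,0],0.4],[[-0.001,0,0],[0,0,0],0.4],[[0,0,0],[0,0,0],0.4]]'|grep -E 'pos|contact';  python3 -m inch '[[[-0.002,0,0],[0,0,0],0.4],[[-0.001,0,0],[0,0,0],0.4],[[0,0,0],[0,0,0],0.4]]'|grep -E 'pos|contact'; python3 -c "
from plant import manip;s=manip.state();print(s['ft_torque'],s['tool_rot'])"
```

```text
tool_pos: [0.5913, -0.0313, 0.0093]
contact_force: [0.4, -0.1, -2.6]
tool_pos: [0.5921, -0.0344, 0.0096]
contact_force: [0.2, 0.5, -2.7]
tool_pos: [0.5923, -0.0347, 0.0097]
contact_force: [-0.1, 8.3, -0.8]
[ 1.54383563  0.05416495 -0.13938494] [-0.00199515  0.67379354  0.73891503  0.00169311]
```

The ball clicked in near y = -0.031, and the stop is felt at -0.0347, where I expected it. I'll press a little more, relax, lower and release.

```bash
python3 -m inch '[[[-0.003,0,0],[0,0,0],0.4],[[0,0,0],[0,0,0],0.4],[[0,0,0],[0,0,0],0.4]]'|grep -E 'pos|contact' ; python3 -m inch '[[[0.005,0,0],[0,0,0],0.4],[[0,0,0.001],[0,0,0],0.4],[[0,0,0],[0,0,0],0.4]]'|grep -E 'pos|contact|rot'
```

```text
tool_pos: [0.5923, -0.0347, 0.0096]
contact_force: [-0.2, 19.8, 0.0]
tool_pos: [0.5926, -0.0347, 0.0088]
tool_rot: [-0.0, 0.673, 0.739, 0.001]
contact_force: [0.7, 5.3, -2.4]
```

```bash
python3 -m inch '[[[0.0005,0,0.001],[0,0,0],0.4],[[0,0,0],[0,0,0],0.4],[[0,0,0],[0,0,0],0.66],[[0,0,0],[0,0,0],0.7],[[0,0,0],[0,0,0],0.9],[[0,0,0],[0,0,0],1],[[0,0,0],[0,0,0],1],[[0,0,0],[0,0,0],1]]' ; python3 -m inch '[[[0,0,-0.01],[0,0,0],1],[[0.01,0,-0.03],[0,0,0],1],[[0.03,0,-0.035],[0,0,0],1],[[0.04,0,-0.02],[0,0,0],1],[[0.04,0,0],[0,0,0],1],[[0.04,0,0],[0,0,0],1],[[0,0,0],[0,0,0],1],[[0,0,0],[0,0,0],1]]'
python3 - <<'E'
from h import *
p,d=snap('side','s9.png');q,_=snap('top','t9.png')
cv2.imwrite('pics/c9.png',np.hstack([cv2.resize(p[140:290,180:330],(400,400),interpolation=cv2.INTER_CUBIC),cv2.resize(q[150:300,320:470],(400,400),interpolation=cv2.INTER_CUBIC)])[:,:,::-1])
E
```

```text
time: 17.8
tool_pos: [0.5923, -0.035, 0.0077]
tool_rot: [0.0, 0.674, 0.739, -0.0]
contact_force: [0.3, -0.3, -0.1]
gripper_width: 1.004
grasp_force: 0.0
time: 18.6
tool_pos: [0.5774, 0.1251, 0.1033]
tool_rot: [0.0, 0.673, 0.74, 0.0]
contact_force: [0.2, -1.0, -0.5]
gripper_width: 0.999
grasp_force: 0.0
```

View pics/c9.png

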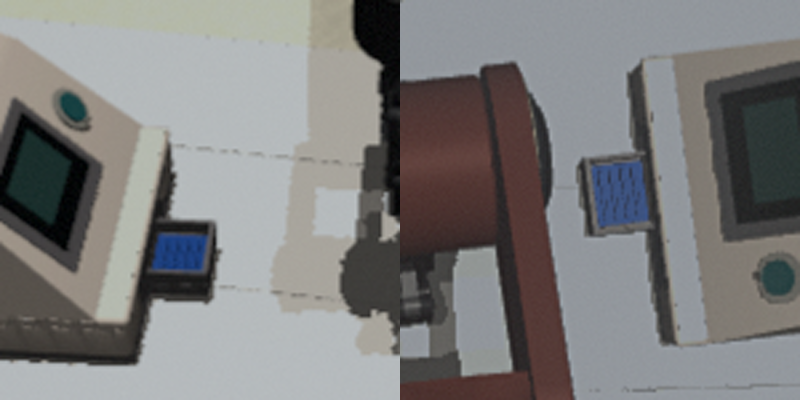

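Only the blue finger rest sticks out, square to the nose: tail edge at (585,195) and nose at (650,190) in the right-hand crop. That is about 45 mm, and the arm is clear.

```bash
python3 -c "
from plant import manip;print(manip.job_done())"
```

```text
the job is handed in; nothing more can be done
None
```

The tray is in the bay, pressed past the click and firm against the stop, with about 45 mm of tail outside. I released it and handed the job in at about 19 s; the hand-in returned no verdict. The cassette was in its pocket when I last saw it, just before entry. The arm stayed clear of the tubs and the old cassette.

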